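# Stop down the iris of a culture-dish viewer and switch its lamp on

### The job

Get the dish viewer ready for reading the culture dish that already stands on its glass: push the iris lever round, gently and without gripping it, until it points at the long mark of the scale, and press the raised front end of the rocker switch down so that the lamp is on, in either order. Leave the dish in place and do not disturb the pot, the tube and the flat box beside the viewer.

Things in the scene. Friction and masses are not known exactly. Their poses are not given: they have to be found in the camera images.
- viewer: White dish-viewing base, fixed: a box 240 mm deep (x -125 to +115 mm), 230 mm wide (y +-115), 50 mm high. Origin on the worktop under the centre of its round glass stage; x points from its front (scale and switch, on the robot's side) to its rear, y to its left, z up. A black knurled iris ring (124 mm diameter, top at 63 mm) surrounds the stage (100 mm diameter, top at 69 mm).
- iris_ring (a joint): Angle of iris ring and lever, rad. 0: left stop, wide open; grows as the lever is pushed counter-clockwise seen from above, past the front to the right; 1.309: exactly at the long mark; 2.094: right stop. In the viewer's frame the lever points along the angle pi - 1.309 + q from +x about z. Friction holds it where it is left; about 1.5 N at the knob turns it.
- lever: The iris ring with its lever: a flat steel arm 10 mm wide, 56 to 61 mm above the worktop, reaching out to 95 mm from the ring's axis, with an upright black pin knob, 10 mm diameter, 84 mm from the axis, up to 94 mm above the worktop. Origin on the ring's axis, 51 mm above the worktop; x along the lever, z up.
- lever_knob (a point): Middle of the upright pin knob (10 mm diameter, free for 15 mm above and below this point), 79 mm above the worktop, 84 mm from the ring's axis.
- long_mark (a point): Middle of the scale's long mark, on the viewer's top 106 mm straight in front of the ring's axis (on the viewer's -x axis). The scale is nine radial black marks 15 degrees apart, 95 to 102 mm from the axis, with a wedge-shaped line outside them; the sixth from the left is thicker and longer (to 116 mm).
- magnifier (a point): Centre of the round magnifier (102 mm over its frame), folded back on a bent arm behind the glass stage, 186 mm above the worktop, up to 232 mm; fixed. It and its arm, which stands at the rear right corner, lie wholly more than 80 mm behind the ring's axis.
- lamp_switch (a joint): Rocker switch, rad. 0: off, front end (towards the viewer's front) raised; 0.32: on, front end fully down. It stays where it is left; pressing the front end takes about 2.5 N.
- switch_front (a point): Spot to press: middle of the top of the rocker's front half, 12 mm in front of its pivot, 61 mm above the worktop when off, 57 mm when on. The black rocker, 30 mm long front to back and 24 mm wide, sits at the viewer's front right corner; its surround stands 52 mm above the worktop.
- dish: Clear round culture dish, 60 mm diameter, 13 mm high, loose on the glass stage. Origin at the centre of its underside.
- pot: White sample pot with a cap, 49 mm diameter, 43 mm high, standing loose to the left of the viewer. Origin at the centre of its underside.
- tube: Sample tube, 79 mm long, 17 mm diameter, lying loose on the worktop to the right of the viewer. Origin under its middle.
- slips: Flat clear box of cover slips, 62 x 100 x 28 mm, loose, to the left of the viewer towards the back. Origin at the centre of its underside.
Things that resemble listed ones, but are neither listed nor needed, are in the scene too. There is more than one size of the dish; the one meant has the size given above.

How it is judged:
By the outcome, as a careful person would: the job done as asked, in the order asked, and still so for the second after the job is handed in, with the robot touching nothing.
It also fails if it takes over 43 s, if anything falls off the work surface, if the arm or the gripper's body presses on something with over 40 N, if the wrist force passes 120 N, or if a joint passes its speed limit or range.

### The arm

A 6-joint arm with a two-finger parallel gripper is mounted at the origin on a cart in front of the work surface, level with it; the furniture and walls round the work are solid. World frame = base frame: x ahead of the robot, y to its left, z up, the work surface at z = 0. Lengths are in m, angles in rad, forces in N, time in s.
With the tool pointing down it reaches from about 0.4 to 0.925 m from the base axis. Payload 3.4 kg.
Tool frame: the origin (TCP) lies at the very end of the fingers, on their centre line; the grasp point (between the pads) lies 19 mm behind it (robot.grip_depth is the distance from the TCP to the grasp point, in m); z points along the fingers, y is the line along which they close (so a half turn about z gives the same grasp; the last joint's range is limited). The gripper opens to 85 mm and grips with 20 to 120 N. Pads are 22 mm wide; open, the fingers measure 114 mm over their backs; the gripper's body (76 mm by 85 mm) begins 54 mm behind the grasp point. The pads swing forward as they close: fully open they stand 13 mm farther back than shut.
Start: joints at [1.183, 0.307, 1.506, -0, 1.328, -0.073], TCP at [0.178, 0.547, 0.231] pointing down, gripper open.
Joint ranges: [-3.12, 3.12], [-1.05, 2.28], [0.14, 2.33], [-1.42, 4.57], [0.1, 2.73], [-2.68, 2.68]. Speed limits (rad/s): [2.57, 2.57, 3.14, 3.14, 3.14, 3.14].

### API

Orientations are given as a unit quaternion [x, y, z, w].
In Python, from bench import robot gives the robot as it stands. Calls block until the motion is done:
- robot.move_pose(position, orientation): joint-space move of the TCP to a pose.
- robot.move_straight(position, v=0.15, orientation=None, threshold=None): straight line of the TCP; orientation=None keeps the orientation; v is the mean speed in m/s. With threshold (N) it stops when the force on the tool has changed by that much, and returns True; else False.
- robot.set_joints(angles): joint-space move.
- robot.move_gripper(opening): finger opening in m; the grip force is fixed at half the most; returns when the fingers have stopped.
- robot.wait(seconds).
- robot.solve_ik(position, orientation): joint angles nearest the present ones, or None.
- robot.snapshot(name): name is "scene" or "side" or "wrist"; returns a dict with "img" (400x640x3 uint8, red, green, blue), "fx", "fy", "cx", "cy" (pixels), "D" ([k1, k2, p1, p2, k3] as OpenCV has them; the pictures are not rectified), "eye" and "rotation" of the camera in the world; the wrist camera has in their place "tool_from_camera" (4x4, takes a point from camera to tool coordinates, whose origin is the TCP and whose axes are the flange's). Camera axes: x right, y up, looking along -z (the intrinsics and any distortion apply to the point x, -y, -z); pixel columns grow to the right and rows downward; lengths in m; the calibration is good to about 2 mm. A picture is of the moment at which its call begins: read the wrist's pose just before it. There is no depth.
A pose or a line that the arm cannot do raises robot.IKError and nothing moves.
- robot.job_done(): hands the job in; it is judged then, once.
Readings, each from a call of its own:
- robot.current_time_s(): time.
- robot.current_joint_positions(): joint angles.
- robot.current_dq(): joint speeds.
- robot.current_joint_efforts(): joint torques, N m.
- robot.current_ee_pos(): TCP position.
- robot.current_tcp_rot(): TCP orientation.
- robot.current_wrist_force(): force on the tool from outside, world axes, zero at the start.
- robot.current_wrist_torque(): the same for the moment, N m.
- robot.current_grip_width(): finger opening in m.
- robot.current_grip_force(): force on a finger pad.
Only numpy, scipy, OpenCV 4.12 (cv2) and the standard library are available. Lean on these libraries where they do the work, as an engineer would, in place of code of your own. Each camera call takes 0.05 s, during which the arm holds its last target. There are 200 camera calls.

## Working session

There is one attempt and no reset: what is moved stays moved. The work goes in short steps, each a Python script; the robot and the scene stay as the last script left them, time stands still between calls to the robot, and variables do not carry over. Pictures are saved under pics/ and viewed, at most 10 in all, crops included, and the job is handed in when it is done.

```bash
mkdir -p pics; cat > h.py <<'E'
import numpy as np, cv2, pickle
from bench import robot
def snap(n,f):
    s=robot.snapshot(n); pickle.dump(s,open(f'pics/{f}.pkl','wb'))
    cv2.imwrite(f'pics/{f}.png',cv2.cvtColor(s['img'],cv2.COLOR_RGB2BGR)); return s
E
python3 - <<'E'
from h import *
for n in('scene','side'):
    s=snap(n,n+'0'); print(n,s['eye'],s['rotation'],s['fx'],s['D'])
print(robot.current_time_s(),robot.current_tcp_rot())
a=cv2.imread('pics/scene0.png');b=cv2.imread('pics/side0.png')
E
```

```text
scene [ 0.14837257 -0.02975423  0.82145752] [ 0.28498079 -0.15707571 -0.44258648  0.83560181] 507.2418641591826 [-0.00914886  0.          0.          0.          0.        ]
side [ 0.25004186 -0.31470083  0.63100143] [ 0.43113407 -0.12316917 -0.24454736  0.85973796] 394.0371764658211 [-0.08460384  0.          0.          0.          0.        ]
0.1 [ 1.56263928e-01  9.87714914e-01 -8.89430075e-04 -2.08029257e-04]
```

View pics/scene0.png

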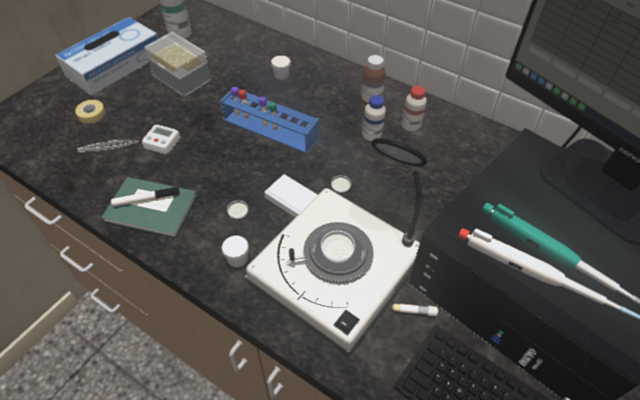

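View pics/side0.png

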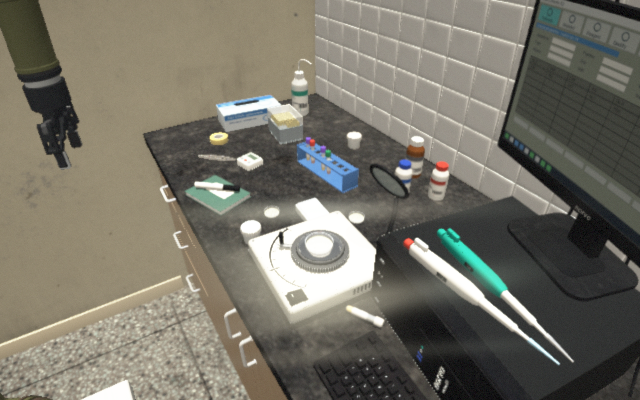

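The scene view shows the viewer at about (335,262), its lever knob at (291,257), its rocker at (347,321) and the long mark near (302,296). I'm enlarging both views to get corners.

```bash
python3 - <<'E'
import cv2
a=cv2.imread('pics/scene0.png')[178:352,240:425];b=cv2.imread('pics/side0.png')[195:335,240:390]
cv2.imwrite('pics/a.png',cv2.resize(a,None,fx=3.4,fy=3.4,interpolation=cv2.INTER_CUBIC))
cv2.imwrite('pics/b.png',cv2.resize(b,None,fx=4,fy=4,interpolation=cv2.INTER_CUBIC))
E
```

```text
(no output)
```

View pics/a.png

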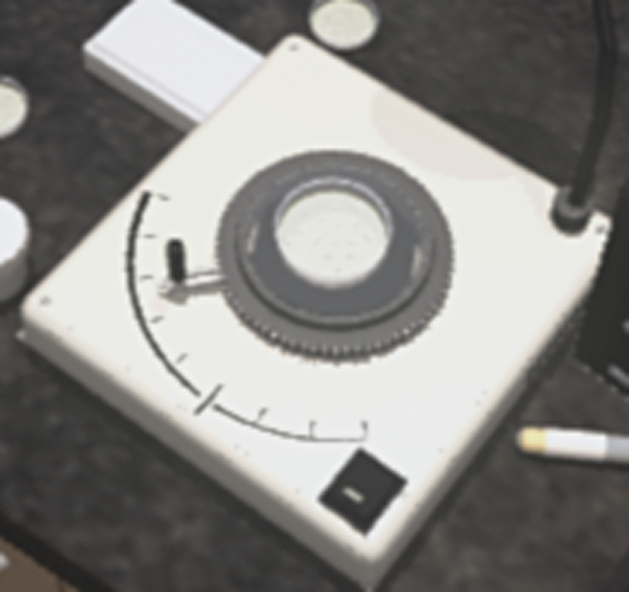

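View pics/b.png

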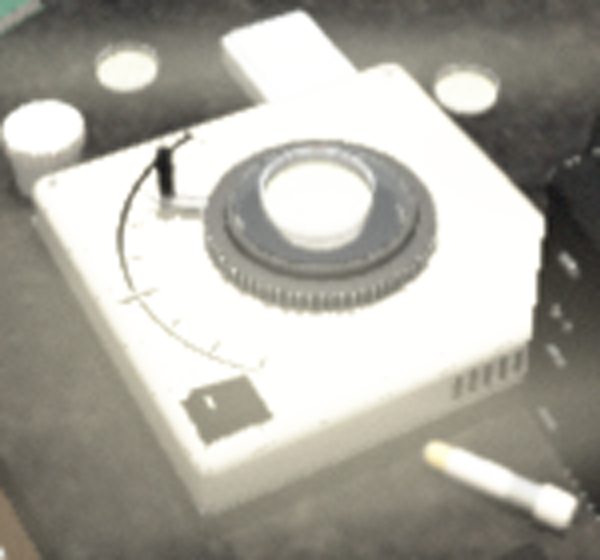

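In the enlarged views, the long mark is at scene crop (208,399), the knob top at (176,243) and the switch at (362,490). The side crop has the same points at (137,297), (163,150) and (228,408). The dish on the glass is at (333,235). Two similar dishes lie loose on the worktop, and neither is the one on the glass. I'll fit the pose of the viewer next.

```bash
cat >> h.py <<'E'
from scipy.spatial.transform import Rotation as R
from scipy.optimize import least_squares
def proj(s,P,eye=None,rot=None):
    eye=s['eye'] if eye is None else eye; rot=s['rotation'] if rot is None else rot
    r=rot if isinstance(rot,R) else (R.from_quat(rot) if np.size(rot)==4 else R.from_matrix(rot))
    c=r.inv().apply(np.atleast_2d(P)-eye)*[1,-1,-1]
    K=np.array([[s['fx'],0,s['cx']],[0,s['fy'],s['cy']],[0,0,1]])
    return cv2.projectPoints(c.reshape(-1,1,3),np.zeros(3),np.zeros(3),K,np.array(s['D']))[0].reshape(-1,2)
def pol(r,a,z): return [r*np.cos(a),r*np.sin(a),z]
E
cat > fit.py <<'E'
from h import *
S=[pickle.load(open(f'pics/{n}0.pkl','rb')) for n in('scene','side')]
d=np.pi/180
fix=[[-.125,.115,.05],[.115,.115,.05],[-.125,-.115,.05],pol(.106,np.pi,.05),pol(.0985,105*d,.05),pol(.0985,225*d,.05)]
A=[[25,305],[292,38],[372,562],[208,399],[158,195],[365,430],[176,243],[362,490]]
B=[[38,185],[392,65],[203,465],[137,297],[195,140],[262,362],[163,150],[228,408]]
uv=[(np.array(A)+.5)/3.4-.5+[240,178],(np.array(B)+.5)/4-.5+[240,195]]
W=np.array([.4]*3+[1]*5)[:,None]
def f(p):
    P=np.array(fix+[pol(.084,np.pi-1.309+p[3],.094),[p[4],p[5],.056]])
    P=R.from_euler('z',p[2]).apply(P)+[p[0],p[1],0]
    return np.stack([(proj(s,P)-u)*W for s,u in zip(S,uv)])
o=least_squares(lambda p:f(p).ravel(),[.55,-.1,0,.4,-.09,-.08])
print(o.x.round(4)); print(f(o.x).round(1).tolist())
E
python3 fit.py
```

```text
[ 0.5756  0.2114 -0.0552  0.6337 -0.0998 -0.0908]
[[[-1.6, 0.0], [-0.2, -1.7], [0.5, 0.3], [0.3, 0.6], [1.7, 0.9], [0.2, -1.3], [-0.2, 0.3], [1.2, -0.0]], [[-1.6, -0.9], [0.0, -1.2], [-0.6, 0.5], [-0.5, -0.3], [0.9, 0.5], [-0.4, -0.3], [-0.7, -0.7], [-1.2, -0.8]]]
```

```bash
cat >> h.py <<'E'
V=np.array([.5756,.2114]); YAW=-.0552
def w(p):
    return np.r_[R.from_euler('z',YAW).apply([p[0],p[1],0])[:2]+V,p[2]]
def down(a): return R.from_matrix(np.array([[np.cos(a),np.sin(a),0],[np.sin(a),-np.cos(a),0],[0,0,-1]])).as_quat()
def wsnap(f):
    p=robot.current_ee_pos();q=robot.current_tcp_rot();s=robot.snapshot('wrist')
    T=np.array(s['tool_from_camera']);r=R.from_quat(q)
    s['eye']=r.apply(T[:3,3])+p; s['rotation']=(r*R.from_matrix(T[:3,:3])).as_quat()
    pickle.dump(s,open(f'pics/{f}.pkl','wb'));cv2.imwrite(f'pics/{f}.png',cv2.cvtColor(s['img'],cv2.COLOR_RGB2BGR));return s
E
python3 - <<'E'
from h import *
robot.move_gripper(0)
a=np.radians(90)+YAW
p=w([-.10,0,.28])
print(robot.solve_ik(p,down(a)))
robot.move_pose(p,down(a))
s=wsnap('w1'); print(s['tool_from_camera'],s['eye'],robot.current_time_s(),robot.current_ee_pos(),robot.current_joint_positions())
E
```

```text
[ 3.46991084e-01  1.98604685e-01  1.53375218e+00 -4.44089210e-16
  1.40923579e+00  4.02191084e-01]
[[-1.02732378e-03  9.52628426e-01  3.04134882e-01  7.79776528e-02]
 [ 9.99999458e-01  9.26963556e-04  4.74366461e-04 -2.00528105e-04]
 [ 1.69973024e-04  3.04135204e-01 -9.52628862e-01 -1.42945948e-01]
 [ 0.00000000e+00  0.00000000e+00  0.00000000e+00  1.00000000e+00]] [0.47940122 0.29549805 0.42285745] 2.5583 [0.4752767  0.21783386 0.27983317] [3.48634012e-01 1.98786355e-01 1.53393563e+00 4.57757087e-04
 1.40918460e+00 4.02100435e-01]
```

View pics/w1.png

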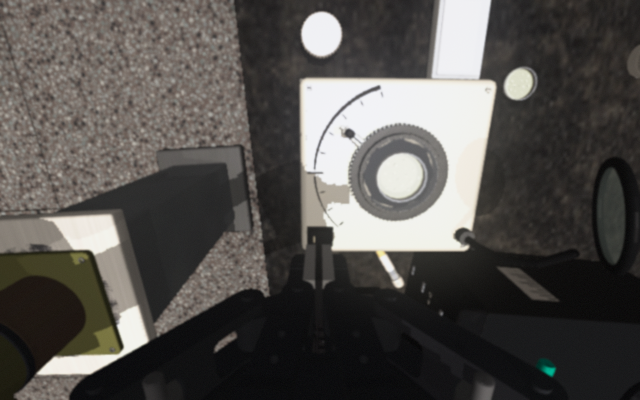

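The wrist view shows the viewer with the long mark at (315,173), knob top at (348,132), ring centre near (398,172), and corners at (301,80) and (496,82). The gripper hides the switch. I'm adding these points to the fit.

```bash
cat > fit2.py <<'E'
exec(open('fit.py').read().split('o=least')[0])
s3=pickle.load(open('pics/w1.pkl','rb'))
u3=np.array([[301,80],[496,82],[315,173],[348,132],[398,172]])
W3=np.array([.4,.4,1,1,.5])[:,None]
def g(p):
    P=np.array([fix[0],fix[1],fix[3],pol(.084,np.pi-1.309+p[3],.094),[0,0,.063]])
    P=R.from_euler('z',p[2]).apply(P)+[p[0],p[1],0]
    return (proj(s3,P)-u3)*W3
x0=[.5756,.2114,-.0552,.6337,-.0998,-.0908]
print(g(x0).round(1).tolist())
o=least_squares(lambda p:np.r_[f(p).ravel(),g(p).ravel()],x0)
print(o.x.round(4)); print(g(o.x).round(1).tolist())
E
python3 fit2.py
```

```text
[[-1.3, -1.2], [1.6, -1.4], [-0.7, 0.0], [2.5, 2.3], [0.5, 1.6]]
[ 0.5751  0.2119 -0.0534  0.631  -0.0995 -0.0911]
[[-1.5, -1.2], [1.4, -1.7], [-1.0, -0.2], [2.2, 1.8], [0.3, 1.5]]
```

```bash
cat >> h.py <<'E'
V=np.array([.5751,.2119]); YAW=-.0534
def fing(q,z=.074,off=.016):
    t=np.pi-1.309+q; c,s=np.cos(t),np.sin(t)
    return w([.084*c+off*s,.084*s-off*c,z]),down(t+YAW-np.pi/2)
E
python3 - <<'E'
from h import *
p,o=fing(.63,.13,.034); robot.move_pose(p,o)
p[2]=.074; print(robot.move_straight(p,.12,threshold=6))
f0=np.array(robot.current_wrist_force())
for q in [.63,.75,.87,.99,1.11,1.22]:
    p,o=fing(q); robot.move_straight(p,.06,orientation=o)
    print(q,(np.array(robot.current_wrist_force())-f0).round(1),robot.current_time_s())
wsnap('w2')
s=snap('scene','s2')
cv2.imwrite('pics/w2s.png',np.hstack([cv2.resize(cv2.imread('pics/w2.png')[0:400,180:560],(400,420)),cv2.resize(cv2.imread('pics/s2.png')[178:352,240:420],(400,420))]))
E
```

```text
False
0.63 [0.7 0.4 0.1] 4.3833
0.75 [ 1.7  1.4 -0.2] 4.7083
0.87 [ 1.2  1.2 -0.4] 5.0333
0.99 [ 0.2  0.8 -0.3] 5.3583
1.11 [ 1.4  1.3 -0.5] 5.6833
1.22 [0.3 1.7 0.2] 5.9917
```

View pics/w2s.png

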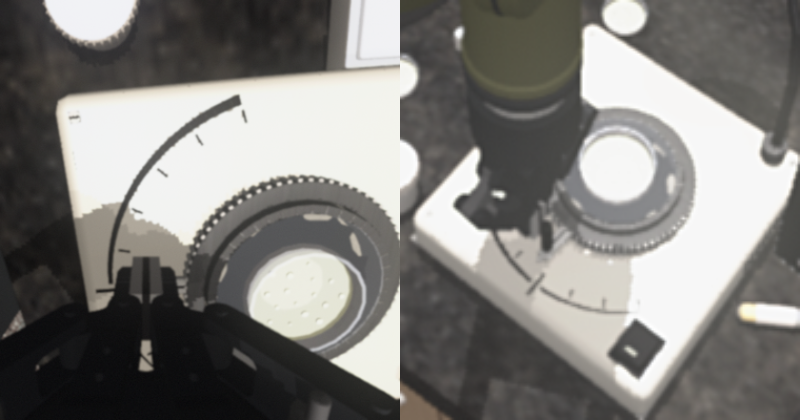

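Contact is gentle, about 1.8 N, and the dish hasn't moved. I'll back off the lever, press the switch, then read the lever from above.

```bash
python3 - <<'E'
from h import *
p,o=fing(1.22,.074,.026); robot.move_straight(p,.06)
p[2]=.13; robot.move_straight(p,.15)
a=np.pi/2+YAW
robot.move_pose(w([-.1135,-.091,.10]),down(a))
robot.move_straight(w([-.1135,-.091,.068]),.1,threshold=5)
hit=robot.move_straight(w([-.1135,-.091,.053]),.02,threshold=10)
print(hit,robot.current_ee_pos(),robot.current_wrist_force(),robot.current_time_s())
robot.move_straight(w([-.1135,-.091,.09]),.1)
robot.move_pose(w([-.12,-.09,.2]),down(a))
wsnap('w3');snap('side','d3')
b=cv2.imread('pics/w3.png')
cv2.imwrite('pics/w3c.png',cv2.resize(b[20:320,180:580],None,fx=2,fy=2,interpolation=cv2.INTER_CUBIC))
E
```

```text
True [0.45539869 0.12726748 0.05707919] [-1.29907049 -0.44068705  8.07064631] 8.575
```

View pics/w3c.png

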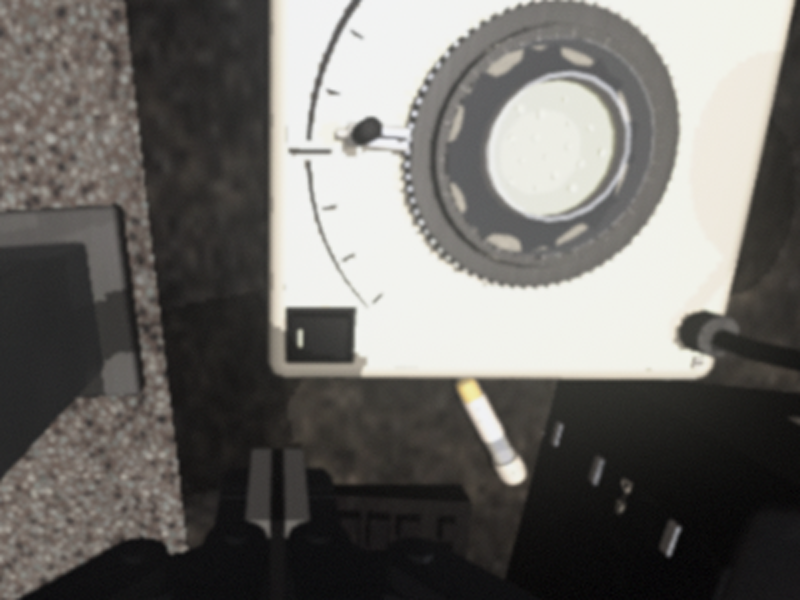

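The rocker's front end looks down. The lever is slightly left of the long mark: its tip is at (340,134), and the mark runs from (290,151) to (331,151). I'll calculate the remaining angle.

```bash
cat > fit3.py <<'E'
from h import *
s3=pickle.load(open('pics/w3.pkl','rb'));d=np.pi/180
m=[[290,151],[331,151],[329,208],[348,257],[377,297],[333,93],[357,35]]
u=(np.array(m+[[371,126],[340,134],[405,139]])+.5)/2-.5+[180,20]
def g(p):
    P=[pol(.116,np.pi,.05),pol(.095,np.pi,.05)]+[pol(.0985,(180+k)*d,.05) for k in(15,30,45,-15,-30)]
    t=np.pi-1.309+p[3]
    P+=[pol(.084,t,.094),pol(.095,t,.061),pol(.063,t,.061)]
    return proj(s3,R.from_euler('z',p[2]).apply(P)+[p[0],p[1],0])-u
o=least_squares(lambda p:g(p).ravel(),[.5751,.2119,-.0534,1.22],loss='soft_l1')
print(o.x.round(4));print(g(o.x).round(1).tolist())
P=w([-.0995,-.0911,.057]);print(proj(s3,P))
E
python3 fit3.py
```

```text
[ 0.5756  0.2115 -0.0613  1.2264]
[[-1.3, -0.0], [0.5, 0.2], [0.4, -0.4], [0.1, -0.1], [0.2, 0.4], [0.2, -0.2], [0.1, 0.2], [-0.0, 1.1], [-2.3, -1.1], [0.5, -0.1]]
[[338.91357885 191.14427721]]
```

```bash
python3 - <<'E'
from h import *
p,o=fing(1.22,.13,.030); robot.move_pose(p,o)
p[2]=.074; robot.move_straight(p,.12,threshold=6)
for q in [1.20,1.26,1.302]:
    p,o=fing(q); robot.move_straight(p,.04,orientation=o)
print(robot.current_wrist_force())
p,o=fing(1.302,.074,.028); robot.move_straight(p,.06)
p[2]=.13; robot.move_straight(p,.15)
robot.move_pose(w([-.12,-.09,.2]),down(np.pi/2+YAW))
wsnap('w4');print(robot.current_time_s())
snap('side','d4')
b=cv2.resize(cv2.imread('pics/w4.png')[50:210,300:450],None,fx=3.6,fy=3.6,interpolation=cv2.INTER_CUBIC)
c=cv2.resize(cv2.imread('pics/d4.png')[250:325,260:315],(220,300),interpolation=cv2.INTER_CUBIC)
v=np.zeros((576,780,3),np.uint8);v[:b.shape[0],:540]=b;v[:300,550:770]=c
e=cv2.resize(cv2.imread('pics/side0.png')[250:315,260:315],(220,260),interpolation=cv2.INTER_CUBIC);v[310:570,550:770]=e
cv2.imwrite('pics/w4c.png',v)
E
```

```text
[-0.27469369  0.2646179   0.80993148]
13.475
```

View pics/w4c.png

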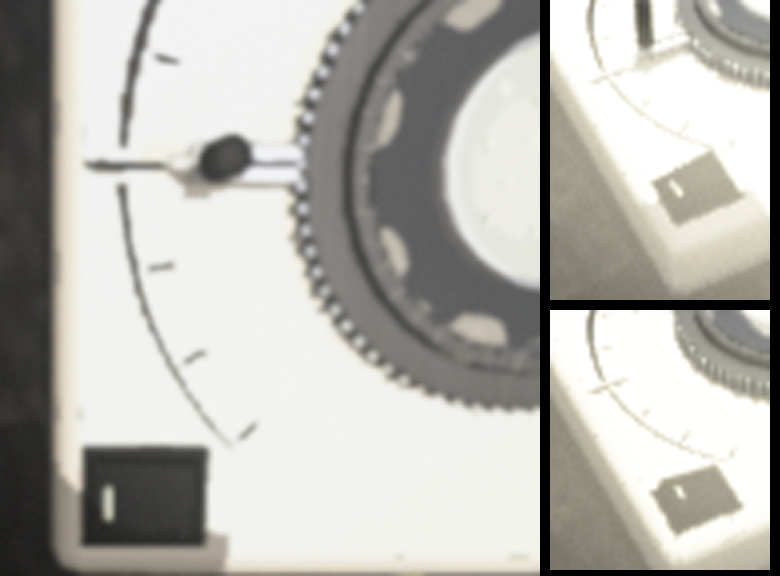

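The rocker has clearly tipped front down: its front edge no longer stands up in the side view. The lever is now nearly in line with the mark, so I'll run a numeric check.

```bash
sed -e 's/w3.pkl/w4.pkl/' -e "s/^m=.*/m=[[88,164],[167,164],[162,267],[195,356],[248,432],[165,58]]/" -e "s/^u=.*/u=(np.array(m+[[227,155],[172,162],[300,164]])+.5)\/3.6-.5+[300,50]/" -e 's/,-15,-30)/,-15)/' fit3.py > fit4.py; python3 fit4.py
```

```text
[ 0.5758  0.2115 -0.0635  1.3053]
[[-0.7, 0.2], [-0.2, 0.4], [0.1, -0.3], [0.1, -0.1], [-0.0, -0.7], [1.1, 0.4], [1.8, 0.1], [-0.5, -0.0], [-0.7, -0.1]]
[[338.89602925 191.69665257]]
```

The lever is at q ≈ 1.305, within 0.004 rad of the target. I'll press the switch once more, slightly further forward, to make sure it's fully down.

```bash
python3 - <<'E'
from h import *
o=down(np.pi/2+YAW); x,y=-.118,-.091
robot.move_pose(w([x,y,.08]),o)
z=[robot.move_straight(w([x,y,.0535]),.02,threshold=12),robot.current_ee_pos()[2],robot.current_wrist_force()]
print(z)
robot.move_straight(w([x,y,.10]),.1)
robot.move_pose(w([-.12,-.09,.2]),o)
wsnap('w5');a=cv2.imread('pics/w4.png').astype(int);b=cv2.imread('pics/w5.png').astype(int)
print(abs(a-b)[50:140,300:450].max(),abs(a-b)[170:205,320:360].max(),robot.current_time_s())
E
```

```text
[True, np.float64(0.056564424783397564), array([-1.84243089, -0.43511591,  7.88144256])]
58 56 16.2917
```

```bash
python3 -c "
from bench import robot
print(robot.job_done())"
```

```text
the job is handed in; nothing more can be done
None
```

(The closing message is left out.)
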